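# Load a router tool holder into the tool carousel

## Robot

A 6-joint arm with a two-finger parallel gripper is mounted at the origin on the work surface. World frame = base frame: x ahead of the robot, y to its left, z up, the work surface at z = 0. Lengths are in mm, angles in rad, forces in N, time in s.
With the tool pointing down it reaches from about 350 to 875 mm from the base axis. Payload 4.2 kg.
Tool frame: the origin (TCP) lies midway between the tips of the shut fingers; the grasp point (between the pads) lies 19 mm behind it (arm.tcp_to_grasp is the distance from the TCP to the grasp point, in mm); z points along the fingers, y is the line along which they close (so a half turn about z gives the same grasp; the last joint's range is limited). The gripper opens to 85 mm and grips with 20 to 120 N. Pads are 22 mm wide; open, the fingers measure 114 mm over their backs; the gripper's body (76 mm by 85 mm) begins 54 mm behind the grasp point. The pads swing forward as they close: fully open they stand 13 mm farther back than shut.
Start: joints at [0.259, 0.385, 0.008, 0, -1.194, -0.259], TCP at [624.979, 0.025, 231.312] pointing down, gripper open.
Joint ranges: [-3.14, 3.14], [-1.21, 2.06], [-1.07, 1.41], [-3.16, 2.05], [-2.99, -0.16], [-3.1, 3.1]. Speed limits (rad/s): [2.79, 2.79, 3.14, 3.14, 3.14, 3.14].

## Interface

Orientations are given as a unit quaternion [x, y, z, w].
In Python, from bench import arm gives the robot as it stands.
- The arm moves only by the tool arm_command, never from a script. Its argument "rows" is a list of rows, each a list of 2 entries, a list of its own where there are three numbers: the shift along the tool's x, y, z as a fraction of full scale, then the turn, a rotation vector about the tool's x, y, z as a fraction of full scale. In form: [[[x, y, z], [wx, wy, wz]], ...]. A call has 1 to 5 rows; each row is the pose to reach, as a shift and turn from the pose commanded when the call began, along the tool's axes at that moment, turning the shorter way round; what a row does not reach only later rows make up. Full scale, the value 1, is 0.25 m for a shift and 180 degrees for a turn. A row lasts 1/10 s, in which the tool goes at most 50 mm and 8.59 degrees, less where a joint would pass 70% of its speed; a pose out of reach is approached as far as the arm can. A call with a number of a shift or a turn outside -1 to 1 is refused whole. A call with a gripper value outside its range is refused whole. "grip" is the opening, from 0 (shut) to 1 (fully open), set as the call begins (left out, the last holds). The fingers move at their own pace and stop on an object; the grip force is fixed at half the most. Time passes only in rows, so rows that repeat a pose let the fingers close. It gives the time, the measured TCP pose, the force, the opening and the grip force at its end, in the units of the state.
- arm.read_state(): the state, without advancing time (a new reading comes with each control period).
- arm.get_image(name): name is "scene" or "side" or "wrist"; returns (picture, depth): 400x640x3 uint8, blue, green, red; 400x640 float32, mm along the optical axis (not along the pixel's ray), 0 where there is no reading.
- arm.camera_info(name): a dict with "fx", "fy", "cx", "cy" (pixels), "extrinsics" (4x4, takes a point from camera to world coordinates). Camera axes: x right, y down, z forward; pixel columns grow to the right and rows downward; lengths in mm; the calibration is good to about 2 mm. The wrist camera is an equidistant fisheye: a pixel r from the principal point sees the ray r / f radians off the axis. A picture is of the moment at which its call begins: read the wrist's pose just before it. camera_info takes no time and is no camera call; for the wrist camera it gives the pose at the moment of the call.
- arm.job_done(): hands the job in; it is judged then, once.
Trained networks look in the newest picture that a camera, given by its name, has taken for a name from the list of things; names that differ only in an ending like _2 or _b are one class to them, and where a whole thing is asked for, a point or a joint stands for the part that bears it (a point fixed in the world has none). Each returns a list of dicts, best first, with "score" (0 to 1); they miss things now and then, are a little off and sometimes report something else, mostly with a low value. They report only what shows in the picture. A call takes as long as a camera call.
- arm.spot_in(camera, query): "position" ([column, row] in pixels, amid what is visible of it).
The state is a dict: "clock": time; "joints": joint angles; "joint_vel": joint speeds; "joint_efforts": joint torques, N m; "position": TCP position; "ee_rot": TCP orientation; "contact_force": force on the tool from outside, world axes, zero at the start; "wrist_torque": the same for the moment, N m; "gripper_width": finger opening in mm; "grasp_force": force on a finger pad.
Only numpy, scipy, OpenCV 4.12 (cv2) and the standard library are available. Lean on these libraries where they do the work, as an engineer would, in place of code of your own. Each camera call takes 0.05 s, during which the arm holds its last target. There are 200 camera calls.

## Task

Turn the tool carousel by its red centre knob, click by click, until the open pocket with the orange rim has clicked in at the orange pointer. Then take the tool holder with the orange nut out of the slanted rack and lower its taper gently into that pocket, fully home and upright, and let go. Leave the pocket at the pointer, and leave the blue holder, the spanner, the cutter box and the loose black plug where they are.

Things in the scene. Friction and masses are not known exactly. Their poses are not given: they have to be found in the camera images.
- disc (a joint): Angle of the carousel disc (rad, + counter-clockwise from above, turns both ways). 0 = open pocket at the pointer. A spring detent clicks every 45 degrees (0.785 rad): about 0.2 N m to turn over; let go within 15 degrees of a click, the disc snaps into it. It starts 1, 2 or 3 clicks counter-clockwise of 0 (near 0.785, 1.571 or 2.356), so the short way is clockwise.
- knob (a point): Centre of the red bar knob on the carousel's axis, the handle of the disc: 50 mm long, 16 mm thick, 36 mm tall (106 to 142 mm above the table) on a 26 mm steel post. x runs along the bar, z up; it turns with the disc. Nothing else on the carousel stands higher than 90 mm.
- pocket (a point): Centre of the open pocket's mouth, 86 mm above the table, 80 mm from the carousel's axis (toward -x of the knob's frame); z up. A tapered sleeve with an orange rim 49 mm across; inside 36 mm wide at the mouth, 17 mm at 46 mm depth. The holder's flange rests on the rim. The other 7 pockets of the 214 mm aluminium disc are closed by black plugs, top at 90 mm.
- mark (a point): Where the open pocket's mouth must stand: 80 mm from the carousel's axis, just inside the orange pointer (a small cone on a post of the green base, 134 mm from the axis, top at 73 mm). Fixed; its x axis points from here to the carousel's axis, z up.
- rack_mid (a point): Mid-point between the mouths of the rack's two slanted sleeves (grey plate on a dark base 210 mm wide), which lie 55 mm either side along this frame's y; z up. Fixed. The sleeves lean 35 degrees from vertical, open ends toward this frame's -x; inside they are like the pocket. A holder is drawn out along its axis by 50 mm. The bare rack is lower than 105 mm.
- holder_grip (a point): Middle of the orange nut (38 mm across, 42 mm long) of the tool holder to load: grip here. z is the holder's axis, from taper to cutter, leaning 35 degrees in the rack. Along z from here: nut -24 to +18 mm, brass cutter (12 mm across) to +43, flange (50 mm across) -36 to -24, steel taper -36 (34 mm across) to -80 (16 mm). Round about its axis; 0.37 to 0.63 kg.
- holder_seat (a point): Centre of the orange holder's flange underside, where its taper begins, 36 mm below holder_grip on the holder's axis; same axes. Seated, it coincides with the pocket's mouth.
- spare_grip (a point): Middle of the blue nut of the other tool holder, of the same shape, which stays in the other sleeve of the rack.
- wrench: Bystander: steel open-ended spanner, 190 mm long, lying on the table; origin under its middle.
- box_mid (a point): Bystander: middle of a blue cutter box with a clear lid, 110 x 60 x 32 mm, lying on the table.
- plug_mid (a point): Bystander: middle of a loose black pocket plug, 40 mm in diameter, 18 mm tall, lying on the table.

How it is judged:
By the outcome, as a careful person would: the job done as asked, in the order asked, and still so for the second after the job is handed in, with the robot touching nothing.
It also fails if it takes over 72 s, if anything falls off the work surface, if the arm or the gripper's body presses on something with over 40 N, if the wrist force passes 120 N, or if a joint passes its speed limit or range.

## Working session

There is one attempt and no reset: what is moved stays moved. The work goes in short steps, Python scripts to look and compute and a tool call to move; the robot and the scene stay as the last step left them, time stands still between calls to the robot, and variables do not carry over. Pictures are saved under pics/ and viewed, at most 10 in all, crops included, and the job is handed in when it is done.

Besides the shell and the picture viewer there is one more tool, called after "Emit:" in YAML: its name, and indented under it one key for each argument. arm_command: Moves the arm, as the interface text tells. Shift numbers are shares of 0.25 m and turn numbers shares of 180 degrees, none past 1 either way. Its arguments: {"type":"object","properties":{"rows":{"type":"array","items":{"type":"array"}},"grip":{"type":"number"}},"required":["rows"]}

```bash
ls; mkdir -p pics; cat > h.py <<'E'
import numpy as np, cv2
from bench import arm
from scipy.spatial.transform import Rotation as R
def cloud(name):
    im,d=arm.get_image(name); c=arm.camera_info(name)
    v,u=np.mgrid[0:400,0:640]
    x=(u-c['cx'])/c['fx']; y=(v-c['cy'])/c['fy']
    if name=='wrist':
        r=np.hypot(x,y); k=np.where(r>1e-6,np.tan(np.minimum(r,1.5))/np.maximum(r,1e-6),1); x=x*k;y=y*k
    P=np.stack([x*d,y*d,d],-1); E=np.array(c['extrinsics'])
    W=P@E[:3,:3].T+E[:3,3]; W[d==0]=np.nan
    return im,d,W
def delta(p,q):
    "rows entry from current pose to world pose (TCP)"
    s=arm.read_state(); R0=R.from_quat(s['ee_rot'])
    return (R0.inv().apply(np.array(p)-s['position'])/250).round(4),((R0.inv()*R.from_quat(q)).as_rotvec()/np.pi).round(4)
E
python3 - <<'E'
from h import *
for n in ['scene','side']:
    im,d,W=cloud(n); cv2.imwrite(f'pics/{n}0.png',im)
    for q in ['disc','knob','pocket','holder_grip','spare_grip','wrench','box_mid','plug_mid']:
        for r in arm.spot_in(n,q)[:2]:
            u,v=np.round(r['position']).astype(int); print(n,q,round(r['score'],2),u,v,W[v,u].round(0))
s=arm.read_state(); print(s['ee_rot'],s['clock'])
E
```

```text
pics
scene disc 0.84 360 158 [670. -12. 255.]
scene disc 0.45 396 240 [790.  -4.  29.]
scene knob 0.66 359 153 [588. 158.  86.]
scene pocket 0.91 362 155 [674. -12. 266.]
scene holder_grip 0.98 270 211 [ 518. -148.  108.]
scene holder_grip 0.28 262 241 [ 525. -197.   48.]
scene spare_grip 0.59 239 237 [ 513. -250.  122.]
scene wrench 0.64 311 330 [ 736. -300.    7.]
scene box_mid 0.89 394 239 [785.  -5.  31.]
scene plug_mid 0.64 274 183 [414.  -7.   9.]
side disc 0.65 270 330 [556. 230.  47.]
side knob 0.92 268 327 [562. 227.  47.]
side pocket 0.83 269 329 [558. 230.  48.]
side spare_grip 0.64 274 330 [551. 226.  45.]
side spare_grip 0.6 398 170 [ 501. -222.  102.]
side wrench 0.82 329 168 [ 696. -270.    2.]
side box_mid 0.58 240 216 [774.  20.  29.]
side plug_mid 0.86 397 280 [408.   6.  18.]
[-7.07095411e-01  7.07118150e-01 -1.76838064e-05  3.38586783e-05] 0.9
```

```bash
python3 -c "
import cv2,numpy as np
a=cv2.imread('pics/scene0.png');b=cv2.imread('pics/side0.png')
cv2.imwrite('pics/c0.png',np.vstack([cv2.resize(a[90:370,140:480],(728,600)) [:600]])) 
cv2.imwrite('pics/c1.png',cv2.resize(b,(800,500)))"
```

```text
(no output)
```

View pics/c0.png

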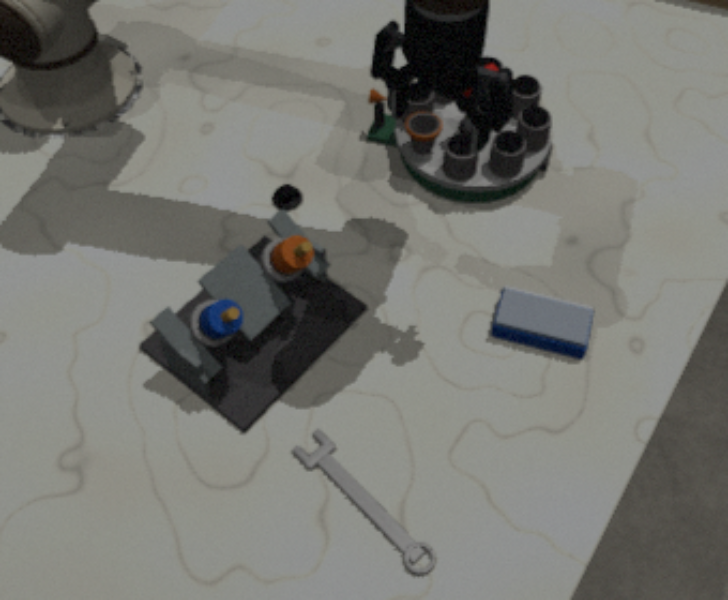

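View pics/c1.png

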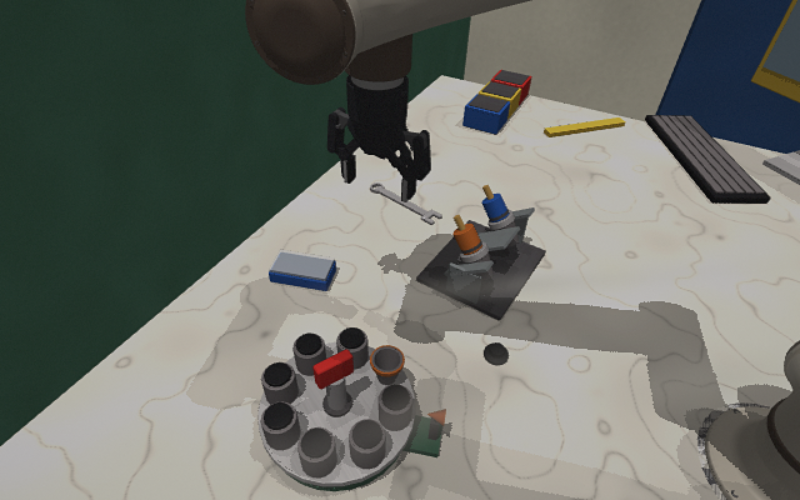

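The scene view shows the rack, with the orange holder at crop (292,255) and the blue at (220,320), and the carousel partly hidden by the gripper. In the side view the red knob is at (334,368), the orange-rim pocket at (387,362) and the pointer at (437,417), so the pocket looks one click counter-clockwise. Next I measure these by colour and depth.

```bash
cat >> h.py <<'E'
def mask(im,h0,h1,s=110,v=50):
    H=cv2.cvtColor(cv2.GaussianBlur(im,(3,3),0),cv2.COLOR_BGR2HSV)
    return (H[...,0]>=h0)&(H[...,0]<=h1)&(H[...,1]>s)&(H[...,2]>v)
def blobs(m,W,zlo=-5,zhi=200,amin=12):
    m=m&(W[...,2]>zlo)&(W[...,2]<zhi)
    n,l,st,c=cv2.connectedComponentsWithStats(m.astype(np.uint8))
    return [(c[i].round(0),st[i,4],W[l==i]) for i in range(1,n) if st[i,4]>=amin]
E
python3 - <<'E'
from h import *
for n in ['side','scene']:
    im,d,W=cloud(n)
    for nm,a in [('red',(0,3)),('red2',(174,180)),('or',(4,16)),('blue',(105,125))]:
        for c,k,P in blobs(mask(im,*a),W): 
            print(n,nm,c,k,'med',np.median(P,0).round(0),'min',P.min(0).round(0),'max',P.max(0).round(0))
    # disc: points z 80..95 near carousel
    if n=='side':
        sel=(W[...,2]>86)&(W[...,2]<94)&(W[...,1]>60)&(W[...,1]<400)
        P=W[sel];print('plugtops',len(P),P.min(0),P.max(0))
        np.save('side.npy',W); 
E
```

```text
side red [412.  68.] 170 med [ 658. -898.   56.] min [ 650. -968.    5.] max [ 749. -866.   62.]
side red [266. 294.] 645 med [563. 221. 134.] min [548. 153.  40.] max [621. 242. 143.]
side or [416.  74.] 16 med [ 653. -883.   45.] min [ 651. -890.   20.] max [ 661. -864.   60.]
side or [373. 190.] 317 med [ 521. -117.  110.] min [ 500. -283.    8.] max [ 561. -109.  127.]
side or [378. 201.] 20 med [ 504. -113.   90.] min [ 496. -125.   81.] max [ 516. -108.   96.]
side or [308. 295.] 124 med [518. 163.  84.] min [504. 133.  71.] max [551. 170.  87.]
side or [351. 333.] 48 med [432. 181.  66.] min [425. 175.  62.] max [442. 185.  72.]
side blue [592.  16.] 2186 med [  105. -1876.    72.] min [  -16. -1923.    -5.] max [  252. -1850.   160.]
side blue [388.  94.] 580 med [ 688. -687.   35.] min [ 650. -767.    2.] max [ 748. -679.   62.]
side blue [396. 165.] 242 med [ 509. -225.  110.] min [ 489. -254.   87.] max [ 534. -217.  126.]
side blue [401. 174.] 14 med [ 492. -223.   91.] min [ 486. -231.   87.] max [ 501. -218.   96.]
side blue [242. 224.] 394 med [764.  29.  16.] min [721. -31.   2.] max [824.  48.  26.]
plugtops 2642 [470.98780869  60.50882364  86.00652392] [1369.04340055  311.31160438   93.95753344]
scene red [369. 120.] 14 med [571. 234. 140.] min [541. 229.  88.] max [581. 297. 141.]
scene or [315. 135.] 23 med [434. 173.  65.] min [427. 165.  57.] max [444. 178.  70.]
scene or [336. 152.] 37 med [535. 127.  83.] min [483. 119.  42.] max [549. 172.  86.]
scene or [276. 208.] 210 med [ 528. -138.  114.] min [ 496. -150.   91.] max [ 553. -112.  135.]
scene blue [242. 238.] 189 med [ 516. -247.  115.] min [ 490. -259.   97.] max [ 536. -224.  129.]
scene blue [392. 248.] 144 med [788. -25.  20.] min [737. -41.   4.] max [839. -10.  28.]
```

Emit:
arm_command:
  rows:
    - [[-0.86, 0.24, -0.12], [0, 0, 0]]
    - [[-0.86, 0.24, -0.12], [0, 0, 0]]
    - [[-0.86, 0.24, -0.12], [0, 0, 0]]
    - [[-0.86, 0.24, -0.12], [0, 0, 0]]
    - [[-0.86, 0.24, -0.12], [0, 0, 0]]

```text
clock: 1.5
position: [564.1, 218.4, 262.2]
ee_rot: [0.708, -0.706, 0.0, -0.001]
contact_force: [0.8, 0.6, 0.8]
gripper_width: 85.4
grasp_force: 0.0
```

```bash
python3 - <<'E'
from h import *
print(arm.read_state()['position'],arm.read_state()['joint_vel'])
for n in ['wrist','side','scene']:
    im,d,W=cloud(n); cv2.imwrite(f'pics/{n}1.png',im)
    for nm,a in [('red',(0,3)),('or',(4,16))]:
        for c,k,P in blobs(mask(im,*a),W): 
            if P[0,1]>-400:print(n,nm,c,k,'med',np.median(P,0).round(0),'min',P.min(0).round(0),'max',P.max(0).round(0))
            if nm=='red':
                T=P[(P[:,2]>137)]
                if len(T)>20:
                    r=cv2.minAreaRect(T[:,:2].astype(np.float32)); print('   rect',np.round(r[0]),np.round(r[1]),r[2],T.mean(0).round(1))
            if nm=='or' and np.median(P[:,1])>0:
                T=P[(P[:,2]>80)&(P[:,2]<92)]
                if len(T)>20: print('   pocket circ',cv2.minEnclosingCircle(T[:,:2].astype(np.float32)))
E
```

```text
[564.10883886 218.3732029  262.17383281] [ 0.37009233  0.01590338  0.09318398  0.00632705 -0.09060025 -0.37793457]
wrist red [315. 190.] 1047 med [565. 216. 142.] min [549. 195.  42.] max [586. 272. 145.]
   rect [566. 219.] [50. 16.] 61.74382400512695 [565.4 218.  142.4]
wrist or [345. 116.] 193 med [538. 155.  86.] min [506. 126.  43.] max [550. 172.  88.]
   pocket circ ((527.7642822265625, 149.3606719970703), 23.559228897094727)
wrist or [371. 109.] 57 med [507. 142.  86.] min [505. 129.  84.] max [517. 158.  88.]
   pocket circ ((511.8759460449219, 143.64846801757812), 15.171440124511719)
wrist or [431. 145.] 214 med [433. 180.  68.] min [413. 169.   2.] max [448. 192.  74.]
side red [266. 294.] 643 med [563. 221. 134.] min [548. 152.  41.] max [621. 242. 143.]
   rect [565. 217.] [50. 16.] 61.446388244628906 [564.9 218.6 140.3]
side or [373. 190.] 310 med [ 520. -117.  111.] min [ 500. -283.    9.] max [ 561. -108.  127.]
side or [377. 201.] 16 med [ 506. -113.   89.] min [ 499. -117.   79.] max [ 517. -108.   95.]
side or [308. 295.] 124 med [518. 163.  84.] min [504. 130.  69.] max [550. 171.  87.]
   pocket circ ((526.8912963867188, 147.93251037597656), 23.74173355102539)
scene red [364. 126.] 161 med [568. 212. 135.] min [475. 191.  -4.] max [583. 358. 143.]
   rect [567. 214.] [47. 17.] 62.790283203125 [566.1 213.5 139.5]
scene or [315. 135.] 22 med [434. 173.  65.] min [427. 165.  57.] max [442. 178.  70.]
scene or [337. 152.] 36 med [536. 126.  83.] min [512. 121.  78.] max [549. 143.  86.]
   pocket circ ((530.4830322265625, 136.49969482421875), 19.767263412475586)
scene or [276. 208.] 203 med [ 528. -138.  114.] min [ 497. -150.   91.] max [ 552. -114.  134.]
```

View pics/wrist1.png

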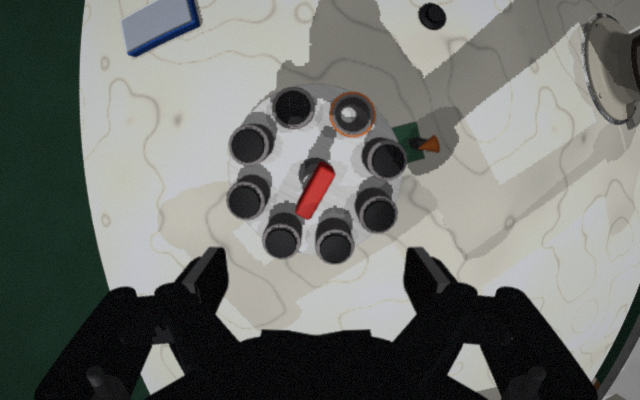

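The wrist view shows the red bar at (315,190), the orange-rim pocket at (352,114) and the pointer at (428,145): the disc is exactly one click counter-clockwise. The axis is at about (565.5, 217.5), the bar lies along 61.5°, and the target bar angle is 16.5°.

Emit:
arm_command:
  rows:
    - [[-0.011, -0.003, 0.2], [0, 0, 0.158]]
    - [[-0.011, -0.003, 0.3], [0, 0, 0.158]]
    - [[-0.011, -0.003, 0.3], [0, 0, 0.158]]
    - [[-0.011, -0.003, 0.3], [0, 0, 0.158]]
    - [[-0.011, -0.003, 0.4], [0, 0, 0.158]]
  grip: 1

```text
clock: 2.15
position: [568.4, 217.4, 164.2]
ee_rot: [-0.511, 0.86, -0.0, 0.004]
contact_force: [1.0, 0.4, 0.4]
gripper_width: 85.5
grasp_force: 0.0
```

Emit:
arm_command:
  rows:
    - [[0, 0, 0.07], [0, 0, 0]]
    - [[0, 0, 0.14], [0, 0, 0]]
    - [[0, 0, 0.2], [0, 0, 0]]
    - [[0, 0, 0.209], [0, 0, 0]]
    - [[0, 0, 0.209], [0, 0, 0]]

```text
clock: 2.65
position: [566.0, 216.7, 108.8]
ee_rot: [-0.511, 0.859, -0.0, -0.001]
contact_force: [-0.2, 0.6, 0.7]
gripper_width: 85.6
grasp_force: 0.0
```

Emit:
arm_command:
  rows:
    - [[0, 0, 0], [0, 0, 0]]
    - [[0, 0, 0], [0, 0, 0]]
    - [[0, 0, 0], [0, 0, 0]]
    - [[0, 0, 0], [0, 0, 0]]
    - [[0, 0, 0], [0, 0, 0]]
  grip: 0

```text
clock: 3.15
position: [565.6, 217.9, 109.5]
ee_rot: [-0.512, 0.859, 0.0, 0.0]
contact_force: [0.9, 1.1, -0.1]
gripper_width: 15.1
grasp_force: 59.5
```

Emit:
arm_command:
  rows:
    - [[0, 0, 0], [0, 0, 0]]
    - [[0, 0, 0], [0, 0, 0]]
    - [[0, 0, 0], [0, 0, 0]]
    - [[0, 0, 0], [0, 0, 0]]
    - [[0, 0, 0], [0, 0, 0]]

```text
clock: 3.65
position: [565.7, 217.9, 109.5]
ee_rot: [-0.512, 0.859, 0.0, 0.0]
contact_force: [-3.3, 0.9, 5.2]
gripper_width: 15.1
grasp_force: 60.2
```

Emit:
arm_command:
  rows:
    - [[0, 0, 0], [0, 0, 0.03]]
    - [[0, 0, 0], [0, 0, 0.06]]
    - [[0, 0, 0], [0, 0, 0.09]]
    - [[0, 0, 0], [0, 0, 0.12]]
    - [[0, 0, 0], [0, 0, 0.15]]

```text
clock: 4.15
position: [566.0, 217.7, 109.5]
ee_rot: [-0.295, 0.955, -0.0, 0.0]
contact_force: [-1.7, 0.3, 4.5]
gripper_width: 15.3
grasp_force: 60.4
```

Emit:
arm_command:
  rows:
    - [[0, 0, 0], [0, 0, 0.03]]
    - [[0, 0, 0], [0, 0, 0.06]]
    - [[0, 0, 0], [0, 0, 0.09]]
    - [[0, 0, 0], [0, 0, 0.1]]
    - [[0, 0, 0], [0, 0, 0.1]]

```text
clock: 4.65
position: [566.1, 217.4, 109.5]
ee_rot: [-0.144, 0.99, -0.0, 0.0]
contact_force: [-0.4, -2.2, 5.3]
gripper_width: 15.3
grasp_force: 60.4
```

Emit:
arm_command:
  rows:
    - [[0, 0, 0], [0, 0, 0]]
    - [[0, 0, 0], [0, 0, 0]]

```text
clock: 4.85
position: [566.1, 217.4, 109.5]
ee_rot: [-0.144, 0.99, -0.0, 0.0]
contact_force: [-0.6, -2.0, 4.8]
gripper_width: 15.1
grasp_force: 60.4
```

Emit:
arm_command:
  rows:
    - [[0, 0, 0], [0, 0, 0]]
    - [[0, 0, 0], [0, 0, 0]]
    - [[0, 0, 0], [0, 0, 0]]
    - [[0, 0, 0], [0, 0, 0]]
    - [[0, 0, 0], [0, 0, 0]]
  grip: 1

```text
clock: 5.35
position: [565.7, 217.8, 108.9]
ee_rot: [-0.144, 0.99, -0.0, -0.0]
contact_force: [-0.5, 0.9, 0.3]
gripper_width: 84.9
grasp_force: 0.0
```

Emit:
arm_command:
  rows:
    - [[0, 0, -0.1], [0, 0, 0]]
    - [[0, 0, -0.2], [0, 0, 0]]
    - [[0, 0, -0.4], [0, 0, 0]]
    - [[0, 0, -0.6], [0, 0, 0]]
    - [[0, 0, -0.6], [0, 0, 0]]

```text
clock: 5.85
position: [569.4, 219.3, 268.1]
ee_rot: [-0.145, 0.989, 0.002, 0.008]
contact_force: [-0.7, -0.3, 0.2]
gripper_width: 85.3
grasp_force: 0.0
```

```bash
python3 - <<'E'
from h import *
s=arm.read_state();print(s['position'],s['ee_rot'],s['joints'])
for n in ['wrist','side']:
    im,d,W=cloud(n); cv2.imwrite(f'pics/{n}2.png',im)
    for nm,a in [('red',(0,3)),('or',(4,16))]:
        for c,k,P in blobs(mask(im,*a),W): 
            if P[0,1]<-400: continue
            print(n,nm,c,k,'med',np.median(P,0).round(0))
            if nm=='red':
                T=P[(P[:,2]>137)]
                if len(T)>20:
                    r=cv2.minAreaRect(T[:,:2].astype(np.float32)); print('   rect',np.round(r[0],1),np.round(r[1]),r[2])
        # rim: all points near ring height, orange, near carousel
        if nm=='or':
            m=mask(im,*a)&(abs(W[...,2]-86)<5)&(np.hypot(W[...,0]-565.5,W[...,1]-217.5)<115)
            T=W[m][:,:2].astype(np.float32); print('  rim n',len(T),cv2.minEnclosingCircle(T), cv2.minAreaRect(T))
E
```

```text
[569.38836061 219.25544316 268.1194676 ] [-0.14459469  0.98945426  0.00247071  0.00815761] [ 0.63423624  0.32837643  0.01489734  0.00349236 -1.24059494 -1.91591997]
wrist red [314. 183.] 952 med [559. 216. 138.]
   rect [562.6 216.4] [49. 14.] 16.819347381591797
wrist or [315.  48.] 225 med [429. 178.  65.]
wrist or [76. 62.] 37 med [ 500. -113.   90.]
wrist or [60. 75.] 826 med [ 519. -117.  109.]
wrist or [314.  99.] 266 med [486. 193.  82.]
wrist or [597. 268.] 226 med [576. 793.  43.]
  rim n 250 ((485.49810791015625, 194.0331268310547), 23.794363021850586) ((485.6416015625, 193.98817443847656), (45.739837646484375, 45.6444091796875), 61.20414352416992)
side red [266. 294.] 638 med [563. 221. 135.]
   rect [565.4 217.3] [50. 17.] 16.648794174194336
side or [373. 190.] 309 med [ 520. -117.  111.]
side or [378. 201.] 21 med [ 505. -113.   90.]
side or [309. 321.] 75 med [499. 210.  84.]
  rim n 72 ((490.64056396484375, 195.63182067871094), 23.79669761657715) ((495.5347595214844, 198.87017822265625), (30.006166458129883, 47.37082290649414), 34.20167922973633)
```

View pics/wrist2.png

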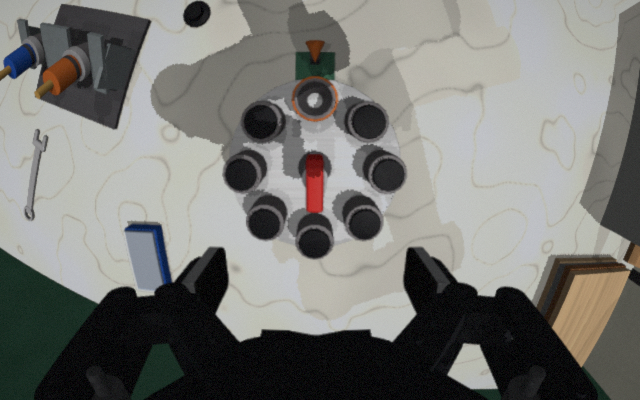

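The pocket (314,99) now stands right under the pointer (315,50), and the bar is at 16.7°, so the click is in. Next is a closer look at the rack.

Emit:
arm_command:
  rows:
    - [[0.45, -0.95, -0.16], [0, 0, 0]]
    - [[0.45, -0.95, -0.16], [0, 0, 0]]
    - [[0.45, -0.95, -0.16], [0, 0, 0]]
    - [[0.45, -0.95, -0.16], [0, 0, 0]]
    - [[0.45, -0.95, -0.16], [0, 0, 0]]

```text
clock: 6.45
position: [526.5, -28.2, 295.1]
ee_rot: [-0.144, 0.99, 0.0, -0.002]
contact_force: [-0.3, -0.3, 0.3]
gripper_width: 85.2
grasp_force: 0.0
```

Emit:
arm_command:
  rows:
    - [[0, -0.1, 0], [0, 0, 0]]
    - [[0, -0.1, 0], [0, 0, 0]]
    - [[0, -0.1, 0], [0, 0, 0]]

```text
clock: 6.75
position: [534.4, -50.8, 294.9]
ee_rot: [-0.143, 0.99, 0.0, -0.002]
contact_force: [-0.4, -0.3, -0.4]
gripper_width: 85.4
grasp_force: 0.0
```

```bash
python3 - <<'E'
from h import *
s=arm.read_state();print(s['position'],s['ee_rot'])
Cs={}
for n in ['wrist','side','scene']:
    im,d,W=cloud(n); cv2.imwrite(f'pics/{n}3.png',im)
    near=lambda P,x,y,r:np.hypot(P[:,0]-x,P[:,1]-y)<r
    for nm,a,c in [('or',(4,14),(520,-130)),('bl',(105,125),(510,-235)),('brass',(15,24),(520,-130)),('brass2',(15,24),(510,-235))]:
        P=W[mask(im,*a)&(W[...,2]>60)&(W[...,2]<200)]; P=P[near(P,*c,65)]
        if len(P)>8:
            print(n,nm,len(P),'mean',P.mean(0).round(1),'lo',np.percentile(P,5,0).round(0),'hi',np.percentile(P,95,0).round(0))
            Cs[n+nm]=P
    # rack base plate: low dark points
    H=im.max(2); P=W[(H<75)&(W[...,2]>2)&(W[...,2]<30)]; P=P[near(P,515,-185,170)]
    if len(P)>50: print(n,'base',len(P),cv2.minAreaRect(P[:,:2].astype(np.float32)),np.median(P[:,2]))
np.savez('c3.npz',**Cs)
E
```

```text
[534.42183989 -50.75519273 294.9381302 ] [-1.43314762e-01  9.89675783e-01  2.20665401e-04 -1.63559043e-03]
wrist or 1200 mean [ 519.9 -125.7  115.9] lo [ 502. -143.  102.] hi [ 541. -111.  127.]
wrist bl 1004 mean [ 509.1 -231.2  114.5] lo [ 492. -249.   99.] hi [ 530. -219.  127.]
wrist brass 258 mean [ 539.8 -129.1  132.9] lo [ 531. -134.  122.] hi [ 550. -124.  141.]
wrist brass2 170 mean [ 529.  -236.8  133.3] lo [ 521. -241.  124.] hi [ 538. -233.  141.]
wrist base 5795 ((499.6142883300781, -180.30007934570312), (209.8992919921875, 167.3711395263672), 84.73674011230469) 10.854941338557694
side or 325 mean [ 519.4 -119.3  109.2] lo [ 503. -136.   92.] hi [ 539. -110.  124.]
side bl 238 mean [ 508.9 -226.9  109. ] lo [ 492. -239.   93.] hi [ 527. -220.  123.]
side brass 45 mean [ 539.3 -127.   128.1] lo [ 532. -130.  118.] hi [ 548. -124.  137.]
side brass2 37 mean [ 529.1 -236.2  128.8] lo [ 522. -238.  120.] hi [ 536. -234.  138.]
side base 2485 ((539.4798583984375, -185.5135498046875), (212.7286834716797, 249.74205017089844), 84.32035827636719) 8.821582673277703
scene or 202 mean [ 527.1 -136.5  112.8] lo [ 506. -149.   98.] hi [ 544. -119.  124.]
scene bl 175 mean [ 516.  -245.4  115.7] lo [ 496. -258.  104.] hi [ 533. -228.  126.]
scene brass 42 mean [ 541.8 -133.7  130. ] lo [ 531. -138.  119.] hi [ 551. -125.  138.]
scene brass2 26 mean [ 533.8 -244.5  134.7] lo [ 525. -248.  125.] hi [ 539. -240.  139.]
scene base 2866 ((535.3849487304688, -187.38487243652344), (209.6471405029297, 241.3538055419922), 84.56404876708984) 8.430331135505355
```

View pics/wrist3.png

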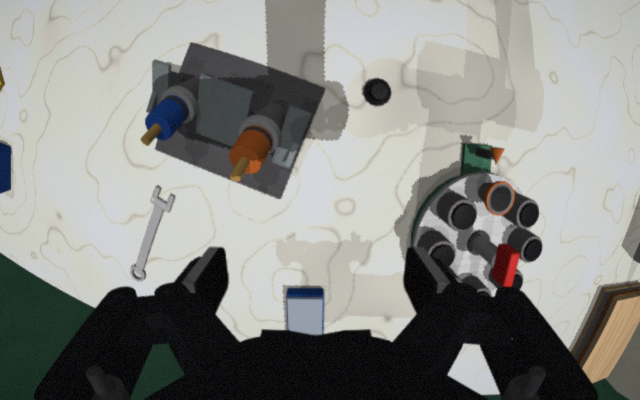

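The wrist view shows the rack with the orange holder at (252,145), brass tip (240,172), and the blue holder at (167,118). Both lean away from the robot along about -5.4° yaw. Next I fit the holder's axis.

```bash
python3 - <<'E'
from h import *
from scipy.optimize import least_squares
C=np.load('c3.npz')
yaw=np.radians(-5.4); t=np.radians(35)
a=np.array([np.sin(t)*np.cos(yaw),np.sin(t)*np.sin(yaw),np.cos(t)])
e1=np.array([-np.sin(yaw),np.cos(yaw),0]); e2=np.cross(a,e1)
res={}
for n in ['wrist','side','scene']:
    A=C[n+'or'];B=C[n+'brass']
    f=lambda p:np.r_[np.hypot(A@e1-p[0],A@e2-p[1])-19,np.hypot(B@e1-p[0],B@e2-p[1])-6]
    p0=[B.mean(0)@e1,B.mean(0)@e2]
    r=least_squares(f,p0,loss='soft_l1',f_scale=1.5)
    ta=np.percentile(A@a,[1,99]);tb=np.percentile(B@a,[1,99])
    s=tb[1]-43
    print(n,r.x,'rms',np.sqrt(np.mean(r.fun**2)),'or ext',ta,'br ext',tb,'grip from brass',tb[1]-43,'from nut top',ta[1]-18,'centre',(e1*r.x[0]+e2*r.x[1]+a*s).round(1))
E
```

```text
wrist [ -78.65677245 -378.03791286] rms 3.716225487487956 or ext [370.07795763 409.66622796] br ext [408.9287301  434.32171412] grip from brass 391.3217141239633 from nut top 391.6662279631316 centre [ 524.4 -128.6  103.7]
side [ -80.14775376 -379.24296529] rms 2.9281882268706663 or ext [366.57890204 407.79862174] br ext [408.28503845 432.6636388 ] grip from brass 389.6636388026258 from nut top 389.79862173997327 centre [ 524.2 -130.1  101.7]
scene [ -78.85384976 -378.37556318] rms 5.091492545526858 or ext [369.43062626 411.28967211] br ext [405.72463349 432.80468831] grip from brass 389.804688310523 from nut top 393.28967211342655 centre [ 523.7 -128.7  102.3]
```

```bash
python3 - <<'E'
from h import *
yaw=np.radians(-5.4); t=np.radians(35)
a=np.array([np.sin(t)*np.cos(yaw),np.sin(t)*np.sin(yaw),np.cos(t)])
e1=np.array([-np.sin(yaw),np.cos(yaw),0]); e2=np.cross(a,e1)
G=np.array([524.2,-129,102.5])
for n in ['wrist','scene','side']:
    im,d,W=cloud(n); Q=(W-G)@np.stack([e1,e2,a],1); Q=Q[np.isfinite(Q[...,0])]
    for nm,i,j in [('e1',0,1),('e2',1,0)]:
        for s in (1,-1):
            m=(Q[:,i]*s>27)&(Q[:,i]*s<65)&(abs(Q[:,j])<15)
            print(n,nm,s,m.sum(),'max axial',np.percentile(Q[m,2],[50,98]).round(0) if m.any() else '')
# target poses
Rm=np.stack([np.cross(e1,-a),e1,-a],1)
s=arm.read_state();
for sg in (1,-1):
    q=R.from_matrix(Rm@np.diag([sg,sg,1])).as_quat()
    for off in (-16+80,-16): print(sg,off,(G+off*a).round(1),*delta(G+off*a,q))
    print((R.from_quat(s['ee_rot']).inv()*R.from_quat(q)).magnitude()*57.3)
print(s['position'],s['joints'])
E
```

```text
wrist e1 1 917 max axial [-114.  -28.]
wrist e1 -1 998 max axial [-39. -37.]
wrist e2 1 771 max axial [-155. -131.]
wrist e2 -1 23 max axial [-69. -66.]
scene e1 1 29 max axial [-38. -28.]
scene e1 -1 184 max axial [-40. -37.]
scene e2 1 90 max axial [-164. -156.]
scene e2 -1 135 max axial [-79. -69.]
side e1 1 583 max axial [-92. -34.]
side e1 -1 234 max axial [-111.  -39.]
side e2 1 251 max axial [-157. -133.]
side e2 -1 0 max axial 
1 64 [ 560.7 -132.5  154.9] [-0.0037 -0.3475  0.5656] [-0.0374  0.1918  0.1186]
1 -16 [ 515.1 -128.1   89.4] [ 0.1663 -0.2786  0.8279] [-0.0374  0.1918  0.1186]
41.153936818524244
-1 64 [ 560.7 -132.5  154.9] [-0.0037 -0.3475  0.5656] [-0.2649 -0.0516 -0.841 ]
-1 -16 [ 515.1 -128.1   89.4] [ 0.1663 -0.2786  0.8279] [-0.2649 -0.0516 -0.841 ]
158.99320594984454
[535.06889416 -49.49092804 296.34645591] [ 2.09657780e-01  1.94374215e-01 -9.60817134e-02 -1.10418255e-04
 -1.28096961e+00 -1.48981926e+00]
```

Emit:
arm_command:
  rows:
    - [[-0.1, -0.2, 0.1], [-0.0374, 0.1918, 0.1186]]
    - [[-0.1, -0.3475, 0.2], [-0.0374, 0.1918, 0.1186]]
    - [[-0.1, -0.3475, 0.3], [-0.0374, 0.1918, 0.1186]]
    - [[-0.0037, -0.3475, 0.4], [-0.0374, 0.1918, 0.1186]]
    - [[-0.0037, -0.3475, 0.5], [-0.0374, 0.1918, 0.1186]]

```text
clock: 7.55
position: [559.8, -133.6, 170.3]
ee_rot: [0.047, 0.952, 0.014, -0.303]
contact_force: [0.7, 0.5, -0.0]
gripper_width: 85.5
grasp_force: 0.0
```

Emit:
arm_command:
  rows:
    - [[0, 0, 0], [0, 0, 0]]
    - [[0, 0, 0], [0, 0, 0]]
    - [[0, 0, 0], [0, 0, 0]]

```text
clock: 7.85
position: [561.7, -133.2, 174.4]
ee_rot: [0.045, 0.954, 0.014, -0.297]
contact_force: [-0.1, -0.5, -0.2]
gripper_width: 85.4
grasp_force: 0.0
```

```bash
cat > rk.py <<'E'
from h import *
yaw=np.radians(-5.4); t=np.radians(35)
a=np.array([np.sin(t)*np.cos(yaw),np.sin(t)*np.sin(yaw),np.cos(t)])
e1=np.array([-np.sin(yaw),np.cos(yaw),0]); e2=np.cross(a,e1)
G=np.array([524.2,-129,102.5])
q=R.from_matrix(np.stack([np.cross(e1,-a),e1,-a],1)).as_quat()
E
python3 - <<'E'
from rk import *
im,d,W=cloud('wrist'); cv2.imwrite('pics/wrist4.png',im)
for off in (64,-16): print(off,*delta(G+off*a,q))
A=W[mask(im,4,14)&(abs(W-G)<60).all(-1)];B=W[mask(im,15,24)&(abs(W-G)<60).all(-1)]
from scipy.optimize import least_squares
if len(B)>20:
    f=lambda p:np.r_[np.hypot(A@e1-p[0],A@e2-p[1])-19,np.hypot(B@e1-p[0],B@e2-p[1])-6]
    r=least_squares(f,[G@e1,G@e2],loss='soft_l1',f_scale=1.5);print(len(A),len(B),r.x,G@e1,G@e2,np.percentile(B@a,99)-43-G@a)
E
```

```text
64 [-0.0426  0.0023  0.0684] [-0.      0.0025  0.0002]
-16 [-0.0401  0.0024  0.3884] [-0.      0.0025  0.0002]
1989 478 [ -78.99078752 -378.51092583] -79.0959155922321 -378.6467099266035 1.5198647321752787
```

View pics/wrist4.png

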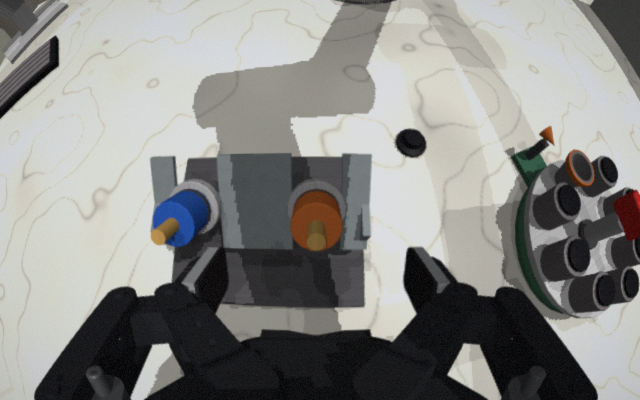

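The holder sits coaxial ahead of the tool (nut at (317,215), centred between the fingers). I correct the small offset and go in along the axis.

Emit:
arm_command:
  rows:
    - [[-0.042, 0.002, 0.03], [0, 0.0025, 0]]
    - [[-0.042, 0.002, 0.07], [0, 0.0025, 0]]
    - [[-0.042, 0.002, 0.13], [0, 0.0025, 0]]
    - [[-0.042, 0.002, 0.19], [0, 0.0025, 0]]
    - [[-0.042, 0.002, 0.25], [0, 0.0025, 0]]

```text
clock: 8.4
position: [532.7, -130.1, 114.0]
ee_rot: [0.045, 0.952, 0.015, -0.304]
contact_force: [-0.3, -0.4, -0.8]
gripper_width: 85.5
grasp_force: 0.0
```

Emit:
arm_command:
  rows:
    - [[0, 0, 0.05], [0, 0, 0]]
    - [[0, 0, 0.1], [0, 0, 0]]
    - [[0, 0, 0.135], [0, 0, 0]]
    - [[0, 0, 0.135], [0, 0, 0]]
    - [[0, 0, 0.135], [0, 0, 0]]

```text
clock: 8.9
position: [514.6, -128.6, 87.1]
ee_rot: [0.045, 0.952, 0.014, -0.303]
contact_force: [-0.1, -0.5, 0.8]
gripper_width: 85.6
grasp_force: 0.0
```

```bash
python3 -c "
from rk import *
print(*delta(G-16*a,q)); print(arm.read_state()['contact_force'])"
```

```text
[ 0.0038  0.002  -0.0084] [ 0.0002 -0.0021 -0.0003]
[-0.05474543 -0.48454506  0.76549041]
```

Emit:
arm_command:
  rows:
    - [[0.003, 0.001, -0.006], [0, 0, 0]]
    - [[0.003, 0.001, -0.006], [0, 0, 0]]
    - [[0.003, 0.001, -0.006], [0, 0, 0]]

```text
clock: 9.2
position: [515.0, -128.3, 88.9]
ee_rot: [0.046, 0.952, 0.015, -0.303]
contact_force: [-0.2, 0.2, -0.0]
gripper_width: 85.5
grasp_force: 0.0
```

Emit:
arm_command:
  rows:
    - [[0, 0, 0], [0, 0, 0]]
    - [[0, 0, 0], [0, 0, 0]]
    - [[0, 0, 0], [0, 0, 0]]
    - [[0, 0, 0], [0, 0, 0]]
    - [[0, 0, 0], [0, 0, 0]]
  grip: 0

```text
clock: 9.7
position: [514.7, -128.4, 88.8]
ee_rot: [0.045, 0.952, 0.014, -0.304]
contact_force: [-0.2, -0.5, 1.1]
gripper_width: 36.6
grasp_force: 59.9
```

Emit:
arm_command:
  rows:
    - [[0, 0, 0], [0, 0, 0]]
    - [[0, 0, 0], [0, 0, 0]]
    - [[0, 0, 0], [0, 0, 0]]

```text
clock: 10.0
position: [514.7, -128.3, 88.8]
ee_rot: [0.045, 0.952, 0.015, -0.304]
contact_force: [0.8, -0.9, 2.1]
gripper_width: 36.5
grasp_force: 59.9
```

Emit:
arm_command:
  rows:
    - [[0, 0, -0.02], [0, 0, 0]]
    - [[0, 0, -0.04], [0, 0, 0]]
    - [[0, 0, -0.08], [0, 0, 0]]
    - [[0, 0, -0.12], [0, 0, 0]]
    - [[0, 0, -0.16], [0, 0, 0]]

```text
clock: 10.5
position: [538.4, -130.5, 121.7]
ee_rot: [0.046, 0.952, 0.015, -0.303]
contact_force: [-0.1, 0.2, -6.7]
gripper_width: 36.5
grasp_force: 60.5
```

Emit:
arm_command:
  rows:
    - [[0, 0, -0.04], [0, 0, 0]]
    - [[0, 0, -0.08], [0, 0, 0]]
    - [[0, 0, -0.12], [0, 0, 0]]
    - [[0, 0, -0.18], [0, 0, 0]]
    - [[0, 0, -0.24], [0, 0, 0]]

```text
clock: 11.0
position: [572.6, -133.8, 170.8]
ee_rot: [0.046, 0.951, 0.015, -0.304]
contact_force: [-0.6, 0.0, -6.5]
gripper_width: 36.6
grasp_force: 60.5
```

```bash
python3 -c "
from rk import *
b=np.radians(106.6); y=np.array([np.cos(b),np.sin(b),0]); z=np.array([0,0,-1.])
q2=R.from_matrix(np.stack([np.cross(y,z),y,z],1)).as_quat()
for p in [(560,-90,250),(530,0,260),(488.8,100,255)]: print(p,*delta(p,q2))
print(arm.read_state()['joints'])"
```

```text
(560, -90, 250) [ 0.2381  0.1697 -0.2195] [ 0.038  -0.1944 -0.1187]
(530, 0, 260) [ 0.3866  0.5166 -0.1628] [ 0.038  -0.1944 -0.1187]
(488.8, 100, 255) [ 0.5398  0.8991 -0.0291] [ 0.038  -0.1944 -0.1187]
[ 0.01224748  0.69448065  0.27436845 -0.06390377 -1.76609904 -1.67118281]
```

Emit:
arm_command:
  rows:
    - [[0.05, 0, -0.15], [0, 0, 0]]
    - [[0.2381, 0.1, -0.2195], [0.038, -0.1944, -0.1187]]
    - [[0.2381, 0.1697, -0.2195], [0.038, -0.1944, -0.1187]]
    - [[0.2381, 0.1697, -0.2195], [0.038, -0.1944, -0.1187]]
    - [[0.2381, 0.1697, -0.2195], [0.038, -0.1944, -0.1187]]

```text
clock: 11.5
position: [559.4, -89.1, 250.4]
ee_rot: [-0.115, 0.992, 0.002, -0.052]
contact_force: [0.3, -0.0, -5.8]
gripper_width: 36.5
grasp_force: 61.1
```

Emit:
arm_command:
  rows:
    - [[0, 0, 0], [0, 0, 0]]
    - [[0, 0, 0], [0, 0, 0]]

```text
clock: 11.7
position: [558.3, -90.0, 250.2]
ee_rot: [-0.112, 0.992, 0.003, -0.054]
contact_force: [0.0, 0.1, -5.4]
gripper_width: 36.3
grasp_force: 61.5
```

```bash
cat >> rk.py <<'E'
b=np.radians(106.6); yy=np.array([np.cos(b),np.sin(b),0]); zz=np.array([0,0,-1.])
q2=R.from_matrix(np.stack([np.cross(yy,zz),yy,zz],1)).as_quat()
E
python3 -c "
from rk import *
print(arm.read_state()['position'])
for p in [(560,-90,250),(530,0,260),(500,100,255)]: print(p,*delta(p,q2))"
```

```text
[558.28182751 -89.99225605 250.24100549]
(560, -90, 250) [-0.0068 -0.0016  0.0002] [ 0.0066 -0.0341 -0.0207]
(530, 0, 260) [ 0.0338  0.3767 -0.029 ] [ 0.0066 -0.0341 -0.0207]
(500, 100, 255) [0.0589 0.793  0.0011] [ 0.0066 -0.0341 -0.0207]
```

Emit:
arm_command:
  rows:
    - [[0.0338, 0.2, -0.029], [0.0066, -0.0341, -0.0207]]
    - [[0.0338, 0.3767, -0.029], [0.0066, -0.0341, -0.0207]]
    - [[0.0589, 0.55, -0.02], [0.0066, -0.0341, -0.0207]]
    - [[0.0589, 0.7, 0], [0.0066, -0.0341, -0.0207]]
    - [[0.0589, 0.793, 0], [0.0066, -0.0341, -0.0207]]

```text
clock: 12.2
position: [500.2, 102.0, 253.3]
ee_rot: [-0.145, 0.989, -0.0, -0.001]
contact_force: [0.1, 0.2, -6.4]
gripper_width: 36.6
grasp_force: 62.6
```

Emit:
arm_command:
  rows:
    - [[0, 0, 0], [0, 0, 0]]
    - [[0, 0, 0], [0, 0, 0]]
    - [[0, 0, 0], [0, 0, 0]]

```text
clock: 12.5
position: [501.6, 99.4, 253.8]
ee_rot: [-0.144, 0.99, -0.0, -0.0]
contact_force: [-0.1, 0.6, -6.1]
gripper_width: 36.6
grasp_force: 62.6
```

```bash
python3 - <<'E'
from rk import *
s=arm.read_state();Q=R.from_quat(s['ee_rot']);p=np.array(s['position']);print(p,s['ee_rot'])
im,d,W=cloud('side'); cv2.imwrite('pics/side5.png',im)
m=mask(im,4,16)&(np.abs(W-(p+[0,0,10]))<90).all(-1)
print('orange in tool frame',m.sum(),np.percentile(Q.inv().apply(W[m]-p),[2,50,98],axis=0).round(1))
iw,dw,Ww=cloud('wrist'); cv2.imwrite('pics/wrist5.png',iw)
mm=mask(iw,4,16)&(abs(Ww[...,2]-86)<6)&(np.hypot(Ww[...,0]-565.5,Ww[...,1]-217.5)<115)
T=Ww[mm][:,:2].astype(np.float32); print('rim',len(T),cv2.minEnclosingCircle(T),T.min(0),T.max(0)); 
mr=mask(iw,0,3)&(Ww[...,2]>138); T=Ww[mr][:,:2].astype(np.float32)
if len(T)>20: print('knob',cv2.minAreaRect(T))
for P in [(488.8,194.7,200)]: print(*delta(P,q2))
print(s['contact_force'])
# taper / flange pts in tool frame from side: grey pts below nut
Qp=Q.inv().apply(W.reshape(-1,3)-p); 
for z0 in range(-40,80,6):
    k=(abs(Qp[:,0])<35)&(abs(Qp[:,1])<30)&(Qp[:,2]>z0)&(Qp[:,2]<z0+6)
    if k.sum()>5: print(z0,k.sum(),Qp[k,:2].min(0).round(0),Qp[k,:2].max(0).round(0))
v,u=np.nonzero(m); cy,cx=int(v.mean()),int(u.mean()); print(cx,cy)
c=im[max(0,cy-90):cy+150,max(0,cx-150):cx+150]; cv2.imwrite('pics/c5.png',cv2.resize(c,None,fx=2,fy=2))
E
```

```text
[501.55937431  99.42434438 253.84060013] [-1.44046325e-01  9.89570834e-01 -4.68130793e-04 -2.80109465e-05]
orange in tool frame 188 [[-15.5  -8.5 -49.7]
 [ 14.    9.4 -21.9]
 [ 19.   24.2   4.5]]
rim 268 ((558.0823364257812, 184.9395751953125), 93.1136703491211) [465.637   170.24522] [650.0291  218.75471]
knob ((516.5533447265625, 177.27288818359375), (124.04923248291016, 19.1899471282959), 46.564144134521484)
[-0.0599  0.381   0.2157] [-0.0002  0.0002 -0.0004]
[-0.06822531  0.56333217 -6.08363099]
-34 82 [ -2. -13.] [20. 30.]
-28 39 [-11.  -0.] [20. 30.]
-22 43 [-11.   1.] [19. 30.]
-16 53 [-14.  -0.] [20. 30.]
-10 50 [-16.   2.] [19. 30.]
-4 55 [-18.   1.] [20. 25.]
2 36 [-18.  -7.] [21. 21.]
8 240 [-24. -14.] [25. 24.]
14 99 [-22.   1.] [26. 25.]
32 37 [-11.   6.] [12. 14.]
38 27 [-11.   0.] [13. 13.]
44 28 [-9.  2.] [12. 12.]
50 27 [-9. -2.] [11. 10.]
56 21 [-7.  3.] [9. 9.]
62 9 [-5.  4.] [8. 8.]
349 197
```

View pics/c5.png

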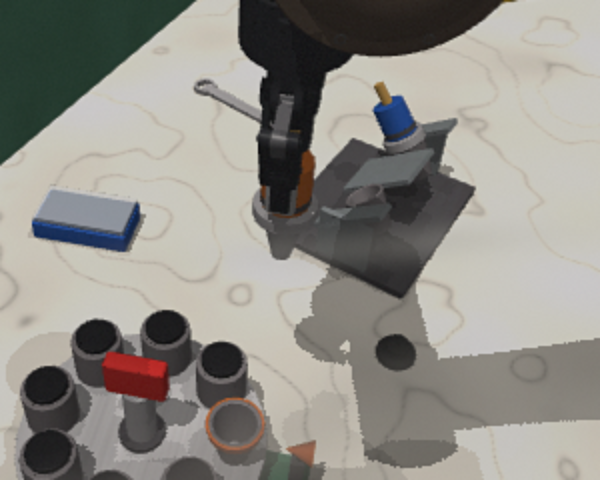

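The holder hangs upright under the gripper (flange at crop (285,208)). The pocket (235,425) and the empty sleeve are visible, and the blue holder, spanner, box and plug are undisturbed. I go above the pocket.

Emit:
arm_command:
  rows:
    - [[-0.02, 0.12, 0], [0, 0, 0]]
    - [[-0.04, 0.24, 0.05], [0, 0, 0]]
    - [[-0.06, 0.34, 0.1], [0, 0, 0]]
    - [[-0.06, 0.381, 0.16], [0, 0, 0]]
    - [[-0.06, 0.381, 0.2], [0, 0, 0]]

```text
clock: 13.1
position: [488.2, 195.9, 203.0]
ee_rot: [-0.145, 0.989, -0.0, 0.0]
contact_force: [0.0, -0.8, -6.0]
gripper_width: 36.5
grasp_force: 62.9
```

Emit:
arm_command:
  rows:
    - [[0, 0, 0.016], [0, 0, 0]]
    - [[0, 0, 0.016], [0, 0, 0]]
    - [[0, 0, 0.016], [0, 0, 0]]

```text
clock: 13.4
position: [489.2, 195.0, 201.0]
ee_rot: [-0.144, 0.99, 0.0, 0.002]
contact_force: [-0.5, 0.4, -6.3]
gripper_width: 36.7
grasp_force: 62.9
```

```bash
python3 - <<'E'
from rk import *
from scipy.optimize import least_squares
s=arm.read_state();Q=R.from_quat(s['ee_rot']);p=np.array(s['position']);print(p)
print(*delta((488.9,194.6,200),q2))
tiles=[]
for n in ['side','scene','wrist']:
    im,d,W=cloud(n)
    m=mask(im,4,16)&(abs(W[...,2]-84)<6)&(np.hypot(W[...,0]-488.9,W[...,1]-194.6)<32)
    T=W[m]
    if len(T)>15:
        r=least_squares(lambda c:np.hypot(T[:,0]-c[0],T[:,1]-c[1])-22.5,[488.9,194.6],loss='soft_l1'); print(n,'rim',len(T),r.x.round(1))
    Qp=Q.inv().apply(W.reshape(-1,3)-p); Qp=Qp[np.isfinite(Qp[:,0])]
    k=(np.hypot(Qp[:,0],Qp[:,1])<35)&(Qp[:,2]>11)&(Qp[:,2]<18); F=Qp[k]
    if len(F)>15:
        r=least_squares(lambda c:np.hypot(F[:,0]-c[0],F[:,1]-c[1])-25,[0,0],loss='soft_l1'); print(n,'flange tool xy',len(F),r.x.round(1))
    k=(np.hypot(Qp[:,0],Qp[:,1])<16)&(Qp[:,2]>24)&(Qp[:,2]<66); F=Qp[k]
    if len(F)>15:
        r=least_squares(lambda c:np.hypot(F[:,0]-c[0]-c[2]*(F[:,2]-45),F[:,1]-c[1]-c[3]*(F[:,2]-45))-(17-9*(F[:,2]-20)/44),[0,0,0,0],loss='soft_l1'); print(n,'taper xy, slope',len(F),r.x.round(3))
    cv2.imwrite(f'pics/{n}6.png',im)
E
```

```text
[489.18562956 194.9590692  200.96371393]
[ 0.0015 -0.001   0.0039] [-0.0001  0.001  -0.0002]
side rim 86 [489.  194.4]
side flange tool xy 109 [ 0.8 -1. ]
side taper xy, slope 85 [ 0.75  -0.571 -0.003  0.001]
scene rim 42 [488.8 192.4]
scene flange tool xy 50 [0.9 0.1]
scene taper xy, slope 61 [ 0.716 -0.794 -0.002 -0.008]
wrist rim 246 [488.5 194.9]
wrist flange tool xy 223 [0.9 0.6]
```

Rim and holder agree to about 1 mm and the taper is upright, so I lower it.

Emit:
arm_command:
  rows:
    - [[-0.002, 0, 0.06], [0, 0, 0]]
    - [[-0.002, 0, 0.12], [0, 0, 0]]
    - [[-0.002, 0, 0.18], [0, 0, 0]]
    - [[-0.002, 0, 0.21], [0, 0, 0]]
    - [[-0.002, 0, 0.24], [0, 0, 0]]

```text
clock: 14.05
position: [489.5, 195.8, 140.3]
ee_rot: [-0.145, 0.989, 0.0, 0.001]
contact_force: [-0.4, 1.0, -5.7]
gripper_width: 36.3
grasp_force: 62.9
```

Emit:
arm_command:
  rows:
    - [[0, 0, 0.02], [0, 0, 0]]
    - [[0, 0, 0.04], [0, 0, 0]]
    - [[0, 0, 0.06], [0, 0, 0]]
    - [[0, 0, 0.08], [0, 0, 0]]
    - [[0, 0, 0.09], [0, 0, 0]]

```text
clock: 14.55
position: [489.0, 195.6, 117.2]
ee_rot: [-0.145, 0.989, -0.0, 0.001]
contact_force: [-0.1, -0.5, -6.4]
gripper_width: 36.5
grasp_force: 62.9
```

Emit:
arm_command:
  rows:
    - [[0, 0, 0.008], [0, 0, 0]]
    - [[0, 0, 0.016], [0, 0, 0]]
    - [[0, 0, 0.024], [0, 0, 0]]
    - [[0, 0, 0.03], [0, 0, 0]]
    - [[0, 0, 0.03], [0, 0, 0]]

```text
clock: 15.05
position: [489.0, 195.7, 110.0]
ee_rot: [-0.145, 0.989, -0.0, 0.001]
contact_force: [-1.1, 0.1, -6.1]
gripper_width: 36.4
grasp_force: 62.9
```

Emit:
arm_command:
  rows:
    - [[0.001, -0.003, 0.004], [0, 0, 0]]
    - [[0.001, -0.003, 0.008], [0, 0, 0]]
    - [[0.001, -0.003, 0.011], [0, 0, 0]]
    - [[0.001, -0.003, 0.013], [0, 0, 0]]
    - [[0.001, -0.003, 0.013], [0, 0, 0]]

```text
clock: 15.55
position: [489.1, 194.9, 106.9]
ee_rot: [-0.145, 0.989, -0.0, 0.001]
contact_force: [-0.2, -0.3, -6.1]
gripper_width: 36.4
grasp_force: 62.9
```

Emit:
arm_command:
  rows:
    - [[0, 0, 0.002], [0, 0, 0]]
    - [[0, 0, 0.004], [0, 0, 0]]
    - [[0, 0, 0.006], [0, 0, 0]]
    - [[0, 0, 0.006], [0, 0, 0]]

```text
clock: 15.95
position: [489.3, 195.0, 106.1]
ee_rot: [-0.145, 0.989, -0.0, 0.001]
contact_force: [-1.8, -0.6, -1.6]
gripper_width: 36.9
grasp_force: 63.2
```

Emit:
arm_command:
  rows:
    - [[0, 0, 0.002], [0, 0, 0]]
    - [[0, 0, 0.004], [0, 0, 0]]
    - [[0, 0, 0.004], [0, 0, 0]]

```text
clock: 16.25
position: [489.4, 195.0, 106.0]
ee_rot: [-0.145, 0.989, -0.0, 0.002]
contact_force: [-3.9, -1.6, 6.4]
gripper_width: 36.4
grasp_force: 64.0
```

Emit:
arm_command:
  rows:
    - [[0, 0, -0.003], [0, 0, 0]]
    - [[0, 0, -0.003], [0, 0, 0]]
    - [[0, 0, -0.003], [0, 0, 0]]
    - [[0, 0, -0.003], [0, 0, 0]]
    - [[0, 0, -0.003], [0, 0, 0]]
  grip: 1

```text
clock: 16.75
position: [489.3, 195.0, 105.2]
ee_rot: [-0.145, 0.989, -0.0, 0.001]
contact_force: [0.3, -0.4, 0.1]
gripper_width: 85.3
grasp_force: 0.0
```

Emit:
arm_command:
  rows:
    - [[0, 0, -0.04], [0, 0, 0]]
    - [[0, 0, -0.1], [0, 0, 0]]
    - [[0, 0, -0.2], [0, 0, 0]]
    - [[0, 0, -0.35], [0, 0, 0]]
    - [[0, 0, -0.5], [0, 0, 0]]

```text
clock: 17.25
position: [488.7, 194.7, 232.0]
ee_rot: [-0.145, 0.989, -0.0, 0.001]
contact_force: [-0.5, 0.9, -0.0]
gripper_width: 85.4
grasp_force: 0.0
```

Emit:
arm_command:
  rows:
    - [[-0.2, -0.2, -0.1], [0, 0, 0]]
    - [[-0.3, -0.4, -0.1], [0, 0, 0]]
    - [[-0.3, -0.6, -0.1], [0, 0, 0]]
    - [[-0.3, -0.7, -0.1], [0, 0, 0]]
    - [[-0.3, -0.7, -0.1], [0, 0, 0]]

```text
clock: 17.75
position: [612.4, 43.8, 255.7]
ee_rot: [-0.141, 0.99, -0.001, 0.001]
contact_force: [-1.6, 0.4, 0.4]
gripper_width: 85.4
grasp_force: 0.0
```

```bash
python3 - <<'E'
from rk import *
from scipy.optimize import least_squares
ims=[]
for n in ['side','scene','wrist']:
    im,d,W=cloud(n); Q=W-[488.9,194.6,0]; rr=np.hypot(Q[...,0],Q[...,1])
    A=W[mask(im,4,14)&(W[...,2]>100)&(W[...,2]<145)&(rr<40)];B=W[mask(im,15,24)&(W[...,2]>120)&(W[...,2]<175)&(rr<40)]
    F=lambda p:np.r_[np.hypot(A[:,0]-p[0]-p[2]*(A[:,2]-120),A[:,1]-p[1]-p[3]*(A[:,2]-120))-19,np.hypot(B[:,0]-p[0]-p[2]*(B[:,2]-120),B[:,1]-p[1]-p[3]*(B[:,2]-120))-6]
    if len(A)>10 and len(B)>5:
        r=least_squares(F,[489,195,0,0],loss='soft_l1'); print(n,len(A),len(B),r.x.round(3),'brass top',np.percentile(B[:,2],98).round(1),'nut top',np.percentile(A[:,2],97).round(1))
    T=W[mask(im,0,3)&(W[...,2]>137)&(W[...,2]<150)&(np.hypot(W[...,0]-565,W[...,1]-217)<35)]
    if len(T)>20: print(n,'knob',cv2.minAreaRect(T[:,:2].astype(np.float32)))
    ims.append(im)
c=np.hstack([cv2.resize(ims[0][210:390,200:400],None,fx=2,fy=2),cv2.resize(ims[1][90:270,230:430],None,fx=2,fy=2)]); cv2.imwrite('pics/c7.png',c)
E
```

```text
side 514 111 [ 4.89055e+02  1.93611e+02 -4.00000e-03 -1.30000e-02] brass top 165.1 nut top 140.3
side knob ((565.4515380859375, 216.8556365966797), (49.736019134521484, 16.886619567871094), 16.956083297729492)
scene 92 31 [4.88260e+02 1.94842e+02 9.80000e-02 9.00000e-03] brass top 163.9 nut top 140.0
scene knob ((566.6586303710938, 214.4769744873047), (48.39516830444336, 19.36540412902832), 13.429731369018555)
wrist 1209 256 [ 4.87780e+02  1.96532e+02 -8.00000e-03  1.10000e-02] brass top 166.5 nut top 141.6
wrist knob ((564.8032836914062, 217.6743927001953), (50.179569244384766, 16.730730056762695), 17.172222137451172)
```

View pics/c7.png

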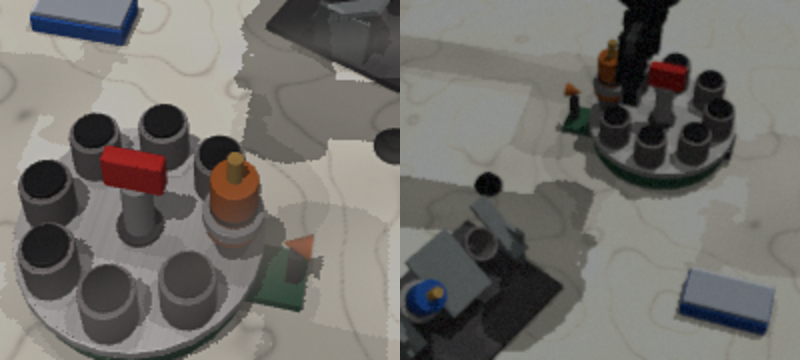

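The orange holder stands upright at (233,200) beside the pointer. Its brass top is at 165 mm and nut top at 140 mm, as expected when fully home, and the other things are in place.

```bash
python3 -c "
from bench import arm
print(arm.job_done())"
```

```text
the job is handed in; nothing more can be done
None
```

I turned the carousel one click clockwise to bring the orange pocket to the pointer, seated the orange holder upright and fully home, let go, and handed the job in at about 18 s, well under the 72 s limit.

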